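Seat the fixture plate on its dowels and swing the keeper over it

ROBOT

A 6-joint arm with a two-finger parallel gripper is mounted at the origin on a cart in front of the work surface, level with it; the furniture and walls round the work are solid. World frame = base frame: x ahead of the robot, y to its left, z up, the work surface at z = 0. Lengths are in m, angles in rad, forces in N, time in s.
With the tool pointing down it reaches from about 0.275 to 0.725 m from the base axis. Payload 5.6 kg.
Tool frame: the origin (TCP) lies on the centre line of the jaws, within the pads' length; the fingertips stand 22 mm ahead of it and the grasp point (between the pads) lies 3 mm ahead of it; z points along the fingers, y is the line along which they close (so a half turn about z gives the same grasp; the last joint's range is limited). The gripper opens to 85 mm and grips with 20 to 120 N. Pads are 22 mm wide; open, the fingers measure 114 mm over their backs; the gripper's body (76 mm by 85 mm) begins 54 mm behind the grasp point. The pads swing forward as they close: fully open they stand 13 mm farther back than shut.
Start: joints at [-1.062, 0.255, 0.108, 0, -1.424, -0.285], TCP at [0.122, -0.536, 0.253] pointing down, gripper open.
Joint ranges: [-2.95, 2.95], [-1.21, 1.97], [-1.09, 1.5], [-2.87, 1.71], [-2.94, -0.07], [-3.05, 3.05]. Speed limits (rad/s): [2.57, 2.57, 3.14, 3.14, 3.14, 3.14].

INTERFACE

Orientations are given as a unit quaternion [w, x, y, z].
In Python, from plant import ctrl gives the robot as it stands.
- The arm moves only by the tool drive_tool, never from a script. Its argument "deltas" is text: rows parted by semicolons, each of 5 numbers parted by spaces: the closure, from -1 (fully open) to 1 (shut), then the shift along the tool's x, y, z in m, then the turn about the tool's z in degrees. A call has exactly 10 rows; each row is the pose to reach, as a shift and turn from the pose commanded when the call began, along the tool's axes at that moment; what a row does not reach only later rows make up. A row lasts 1/12 s, in which the tool goes at most 41.7 mm and 7.16 degrees, less where a joint would pass 70% of its speed; a pose out of reach is approached as far as the arm can. A call with a gripper value outside its range is refused whole. The fingers move at their own pace and stop on an object; the grip force is fixed at half the most. Time passes only in rows, so rows that repeat a pose let the fingers close, or fill a call up. It gives the time, the measured TCP pose, the force, the opening and the grip force at its end, in the units of the state.
- ctrl.get_obs(): the state, without advancing time (a new reading comes with each control period).
- ctrl.get_image(name): name is "scene" or "top" or "wrist"; returns (picture, depth): 400x640x3 uint8, blue, green, red; 400x640 float32, m along the optical axis (not along the pixel's ray), 0 where there is no reading.
- ctrl.calibration(name): a dict with "fx", "fy", "cx", "cy" (pixels), "rvec" (rotation vector, rad) and "tvec" (3), from world to camera coordinates, as OpenCV has them; the wrist camera has in their place "tool_from_camera" (4x4, takes a point from camera to tool coordinates, whose origin is the TCP and whose axes are the flange's). Camera axes: x right, y down, z forward; pixel columns grow to the right and rows downward; lengths in m; the calibration is good to about 2 mm. A picture is of the moment at which its call begins: read the wrist's pose just before it. calibration takes no time and is no camera call.
- ctrl.finish_job(): hands the job in; it is judged then, once.
The state is a dict: "time": time; "joint_pos": joint angles; "qd": joint speeds; "effort": joint torques, N m; "tool_pos": TCP position; "tcp_rot": TCP orientation; "contact_force": force on the tool from outside, world axes, zero at the start; "wrist_torque": the same for the moment, N m; "grip_width": finger opening in m; "finger_force": force on a finger pad.
Only numpy, scipy, OpenCV 4.12 (cv2) and the standard library are available. Lean on these libraries where they do the work, as an engineer would, in place of code of your own. Each camera call takes 0.05 s, during which the arm holds its last target. There are 200 camera calls.

TASK

The aluminium fixture plate that carries a pillow block was left cocked on top of the two bullet-nosed dowels of its steel base. Nudge the plate sideways with the fingertips, without lifting it or touching the pillow block, until both holes drop over the dowels and it lies flat on the base; then push the swing keeper by its knob as far round as it goes, so that its bar lies over the plate. Leave the screw dish, the spare pillow block and the oil bottle where they stand.

Things in the scene. Friction and masses are not known exactly. Their poses are not given: they have to be found in the camera images.
- base: Dark steel baseplate fixed to the table, 16 mm thick. Origin on its underside, below the middle of the plate's seat; deck from x -92.5 to +107.5, y -100 to +100 mm, top at z +16 mm. +x points away from the robot within 0.3 rad, z up. On it stand two dowels and the keeper's post (radius 11 mm, at x +84, y 0). Front and sides are open.
- pin_left (a point): Foot of the left steel dowel, on the deck (base frame +36, +55, +16 mm). Each dowel is 12 mm thick for 6 mm, then tapers to a 4 mm tip 12 mm above the deck: a hole that comes within about 4 mm of its axis slides down over it.
- pin_right (a point): Foot of the right dowel, on the deck (base frame 36, -55, 16 mm); same shape.
- plate: Loose aluminium plate 110 (x) by 150 (y) by 14 mm, about 0.7 kg in all, with a pillow block bolted on top. Origin: centre of its underside; seated it lies at base 0, 0, +16 mm, axes parallel. It starts 13-21 mm short of that toward base -x, up to 12 mm to either side, turned up to 0.1 rad: front edge on the deck, back part riding on the dowel tips, tilted 0.11 rad.
- hole_left (a point): Centre of the lower mouth of the left through hole in the plate (plate frame +36, +55, 0 mm): round, 14 mm in diameter, for the left dowel.
- hole_right (a point): Centre of the lower mouth of the right through hole (plate frame +36, -55, 0 mm): a slot, 14 mm along x and 20 mm along y, for the right dowel.
- keeper (a joint): Swing keeper's hinge, rad, vertical axis at base x +84, y 0. At 0 its bar (14 mm wide, 7 thick, knob 60 mm from the axis) points to base -y, beside the plate; growing values swing it toward base -x; at its stop, 1.57, it points to base -x over the plate's back edge. Starts at -0.25 to 0.05, stays where left, needs 3 N at the knob. Underside at base z 32 mm: a cocked plate blocks it.
- keeper_knob (a point): Top centre of the keeper's knob, an upright black cylinder 20 mm in diameter and 22 mm high on the end of the bar, 60 mm from the hinge axis; this point is 64 mm above the table.
- screw_dish: Bystander: round steel dish of screws, 97 mm across, 25 mm high, to the left of the base. Origin under its centre.
- spare_block: Bystander: a second, loose aluminium pillow block, 20 x 54 x 34 mm, on the table, to the left of the base and farther from the robot. Origin under its centre.
- oil_bottle: Bystander: white dropper bottle with a red spout, 43 mm in diameter, 118 mm high, standing between two rails to the right of the base (three fixed aluminium rails, 20 mm high, lie there along world x at y -0.17, -0.25, -0.33 m). Origin under its centre.
- work_block: Aluminium pillow block bolted on the plate, part of it and not to be touched: 20 mm (x) by 54 mm (y), 34 mm high. Origin under its centre, on the plate's top face (plate frame -26, 0, +14 mm).

How it is judged:
On the way, in this order (a step that is already met when the one before it is completed fails the run):
1. the plate has dropped over both dowels and lies flat on the base, before the keeper is over it (z of each of hole_left, hole_right, plate in the frame of base below 0.0178 m and horizontal distance between hole_left and pin_left below 0.003 m and horizontal distance between hole_right and pin_right below 0.005 m and value of joint keeper below 0.6 rad), for 0.2 s.
2. the keeper is swung over the seated plate (value of joint keeper above 1.4 rad), for 0.2 s.
At the end, for the whole second after the job is handed in: Both dowels stand in the plate's holes (left within 3 mm, right within 5 mm of centre), the plate lies flat on the deck (within 1.8 mm and 0.02 rad) and at rest, and the keeper stands at 1.4 rad or more, over the plate (z of each of hole_left, hole_right, plate in the frame of base below 0.0178 m and angle between the z axis of plate and the z axis of base, either way round below 0.02 rad and horizontal distance between hole_left and pin_left below 0.003 m and horizontal distance between hole_right and pin_right below 0.005 m and value of joint keeper above 1.4 rad and linear speed of plate below 0.01 m/s); the robot touches nothing.
It fails at once if the plate is lifted or tipped up instead of nudged (z of plate in the frame of base above 0.034 m or z of any of hole_left, hole_right in the frame of base above 0.042 m or angle between plate's own z axis and vertical above 0.25 rad).
It fails at once if the pillow block on the plate is touched or used as a handle (contact force between the fingers and work_block above 2 N).
It fails at once if the plate is pushed off the fixture (horizontal distance between plate and base above 0.06 m).
It fails at once if a bystander is moved (distance of any of screw_dish, oil_bottle, spare_block from where it was at the start of the episode above 0.02 m).
It also fails if it takes over 72 s, if anything falls off the work surface, if the arm or the gripper's body presses on something with over 40 N, if the wrist force passes 120 N, or if a joint passes its speed limit or range.

## Working session

There is one attempt and no reset: what is moved stays moved. The work goes in short steps, Python scripts to look and compute and a tool call to move; the robot and the scene stay as the last step left them, time stands still between calls to the robot, and variables do not carry over. Pictures are saved under pics/ and viewed, at most 10 in all, crops included, and the job is handed in when it is done.

Besides the shell and the picture viewer there is one more tool, called after "Request:" as name(argument=value, ...), one argument or row to a line, values as JSON. drive_tool: Moves the arm, as the interface text tells. Its arguments: {"type":"object","properties":{"deltas":{"type":"string"}},"required":["deltas"]}

```bash
mkdir -p pics
cat > h.py <<'E'
from plant import ctrl
import numpy as np, cv2
from scipy.spatial.transform import Rotation as R
def cam(n):
    c=ctrl.calibration(n); K=np.array([[c['fx'],0,c['cx']],[0,c['fy'],c['cy']],[0,0,1]])
    if n=='wrist':
        o=ctrl.get_obs(); q=np.array(o['tcp_rot']); T=np.eye(4); T[:3,:3]=R.from_quat(q[[1,2,3,0]]).as_matrix(); T[:3,3]=o['tool_pos']
        return K,T@np.array(c['tool_from_camera'])
    Rm=R.from_rotvec(c['rvec']).as_matrix(); T=np.eye(4); T[:3,:3]=Rm.T; T[:3,3]=-Rm.T@np.array(c['tvec']); return K,T
def ray(K,T,u,v,z):
    d=T[:3,:3]@np.linalg.inv(K)@np.array([u,v,1.]); o=T[:3,3]; return o+d*(z-o[2])/d[2]
def proj(K,T,p):
    q=K@(T[:3,:3].T@(np.array(p)-T[:3,3])); return q[:2]/q[2]
E
python3 - <<'E'
from h import *
for n in ('top','scene'):
    K,T=cam(n); im,d=ctrl.get_image(n); cv2.imwrite(f'pics/{n}0.png',im); np.save(f'{n}0.npy',d); print(n,K[0,0],T[:3,3],T[:3,2])
print(ctrl.get_obs())
E
```

```text
top 408.8883572258754 [0.46177981 0.08211197 1.01119314] [ 0.10924222  0.0033801  -0.99400941]
scene 458.3518420426806 [0.03242302 0.39547122 0.84828675] [ 0.52709972 -0.33682382 -0.78020228]
{'time': 0.1, 'joint_pos': array([-1.06236959e+00,  2.55669820e-01,  1.07125708e-01, -4.28469513e-04,
       -1.42387744e+00, -2.84582664e-01]), 'qd': array([ 0.00124982, -0.00276754,  0.00309737,  0.00160773, -0.00081806,
       -0.00084864]), 'effort': array([-1.66814913e-03, -3.87602556e+01,  2.38475204e+01,  5.37777811e+00,
       -3.74728304e-03,  7.56646074e-06]), 'tool_pos': array([ 0.12204726, -0.53587426,  0.25249147]), 'tcp_rot': array([-1.18367741e-04, -1.11657139e-01,  9.93746435e-01,  8.31404470e-04]), 'contact_force': array([ 0.00533622, -0.52348018, -0.29424691]), 'wrist_torque': array([-0.05929593, -0.01485655, -0.05607219]), 'finger_force': 0.0, 'grip_width': 0.08536140943433765}
```

View pics/top0.png

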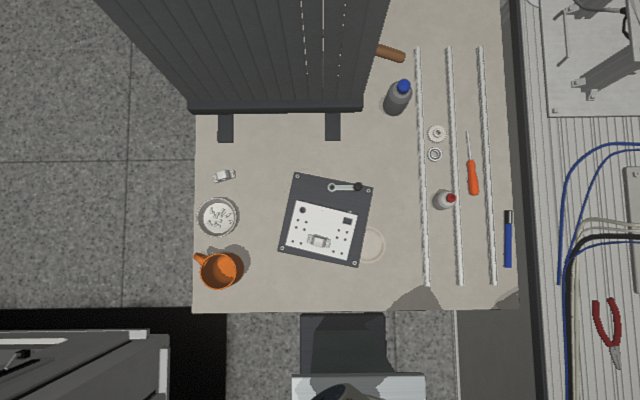

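View pics/scene0.png

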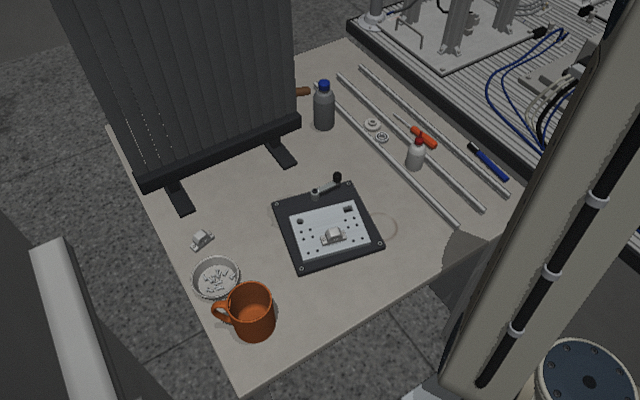

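Run:
```python
from h import *
K,T=cam('top')
for uv in [(278,253),(358,267),(294,173),(372,188)]: print('deck',ray(K,T,*uv,.016))
print('knob',ray(K,T,359,187,.064)); print('post',ray(K,T,332,188,.04)); print('bottle',ray(K,T,446,200,.1))
Kw,Tw=cam('wrist'); c=ctrl.calibration('wrist'); print(Kw[0,0],c['tool_from_camera'].round(3) if hasattr(c['tool_from_camera'],'round') else c['tool_from_camera'])
```

```text
deck [0.44033146 0.18662556 0.016     ]
deck [ 0.40463388 -0.00567868  0.016     ]
deck [0.63549366 0.14690829 0.016     ]
deck [ 0.59570241 -0.0443452   0.016     ]
knob [ 0.5919912  -0.00795217  0.064     ]
post [0.59370724 0.05447811 0.04      ]
bottle [ 0.55518076 -0.19843753  0.1       ]
292.8910993694813 [[ 0.001 -0.965 -0.264  0.067]
 [ 1.     0.001  0.     0.001]
 [-0.    -0.264  0.965 -0.121]
 [ 0.     0.     0.     1.   ]]
```

Request:
drive_tool(
  deltas="-1 -0.46 0.531 0.05 24; -1 -0.46 0.531 0.05 24; -1 -0.46 0.531 0.05 24; -1 -0.46 0.531 0.05 24; -1 -0.46 0.531 0.05 24; -1 -0.46 0.531 0.05 24; -1 -0.46 0.531 0.05 24; -1 -0.46 0.531 0.05 24; -1 -0.46 0.531 0.05 24; -1 -0.46 0.531 0.05 24",
)

```text
time: 0.93
tool_pos: [0.3127, -0.1776, 0.2245]
tcp_rot: [0.0, 0.097, 0.995, 0.0]
contact_force: [1.7, -0.6, 0.1]
grip_width: 0.0852
finger_force: 0.0
```

Request:
drive_tool(
  deltas="-1 -0.087 0.284 0.025 0; -1 -0.087 0.284 0.025 0; -1 -0.087 0.284 0.025 0; -1 -0.087 0.284 0.025 0; -1 -0.087 0.284 0.025 0; -1 -0.087 0.284 0.025 0; -1 -0.087 0.284 0.025 0; -1 -0.087 0.284 0.025 0; -1 -0.087 0.284 0.025 0; -1 -0.087 0.284 0.025 0",
)

```text
time: 1.77
tool_pos: [0.4527, 0.0823, 0.199]
tcp_rot: [-0.001, 0.097, 0.995, -0.0]
contact_force: [0.7, -0.2, -0.1]
grip_width: 0.0853
finger_force: 0.0
```

Run:
```python
from h import *
K,T=cam('wrist'); im,d=ctrl.get_image('wrist'); cv2.imwrite('pics/w1.png',im); np.savez('w1.npz',K=K,T=T,d=d,im=im); print(T.round(3))
```

```text
[[ 0.192  0.947  0.257  0.387]
 [ 0.981 -0.185 -0.051  0.096]
 [-0.001  0.262 -0.965  0.32 ]
 [ 0.     0.     0.     1.   ]]
```

View pics/w1.png

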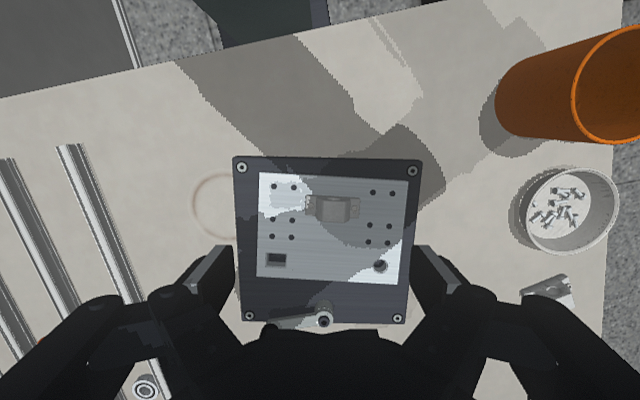

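```bash
cat > meas.py <<'E'
from h import *
def quad(mask):
    cs,_=cv2.findContours(mask,cv2.RETR_EXTERNAL,cv2.CHAIN_APPROX_NONE); c=max(cs,key=cv2.contourArea)
    h=cv2.convexHull(c)
    b=cv2.boxPoints(cv2.minAreaRect(c)); P=c[:,0].astype(float); L=[]
    for i in range(4):
        a,e=b[i],b[(i+1)%4]; t=(e-a)/np.linalg.norm(e-a); n=np.array([-t[1],t[0]]); s=(P-a)@t; w=abs((P-a)@n)
        m=(w<9)&(s>.12*np.linalg.norm(e-a))&(s<.88*np.linalg.norm(e-a)); Q=P[m]
        for _ in range(4):
            x0,y0=(l:=cv2.fitLine(Q.astype(np.float32),cv2.DIST_HUBER,0,.01,.01).ravel())[2:]; nn=np.array([-l[1],l[0]]); r=abs((Q-[x0,y0])@nn); Q=Q[r<max(1.2,np.median(r)*2)]
        L.append(np.cross([x0,y0,1],[x0+l[0],y0+l[1],1]))
    pts=[np.cross(L[i-1],L[i]) for i in range(4)]; return np.array([p[:2]/p[2] for p in pts]),c
E
python3 - <<'E'
from meas import *
f=np.load('w1.npz'); K,T,im=f['K'],f['T'],f['im']; g=cv2.cvtColor(im,cv2.COLOR_BGR2GRAY)
roi=np.zeros_like(g); cv2.fillConvexPoly(roi,np.array([(245,165),(420,168),(410,296),(247,292)]),255)
print([g[y,x] for x,y in [(240,200),(262,200),(245,280),(380,210),(413,210),(330,285),(370,225),(300,270)]])
m=((g>95)&(roi>0)).astype(np.uint8)*255; m=cv2.morphologyEx(m,cv2.MORPH_CLOSE,np.ones((5,5)))
q,c=quad(m); print(q.round(1)); v=im.copy(); cv2.drawContours(v,[c],-1,(0,0,255),1)
for p in q: cv2.circle(v,tuple(int(x) for x in p.round()),2,(0,255,0),-1)
cv2.imwrite('pics/m1.png',cv2.resize(v[140:340,220:440],None,fx=3,fy=3)[:600])
for r in [(268,252,286,268),(370,258,390,275)]:
    s=g[r[1]:r[3],r[0]:r[2]]; ys,xs=np.where(s<(s.min()+60)); print('hole',xs.mean()+r[0],ys.mean()+r[1],s.min())
E
```

```text
[np.uint8(80), np.uint8(223), np.uint8(51), np.uint8(114), np.uint8(50), np.uint8(76), np.uint8(46), np.uint8(143)]
[[256.7 275.5]
 [258.8 171.8]
 [406.9 181.5]
 [397.4 284.3]]
hole 276.24657534246575 259.2054794520548 38
hole 379.55357142857144 265.10714285714283 38
```

View pics/m1.png

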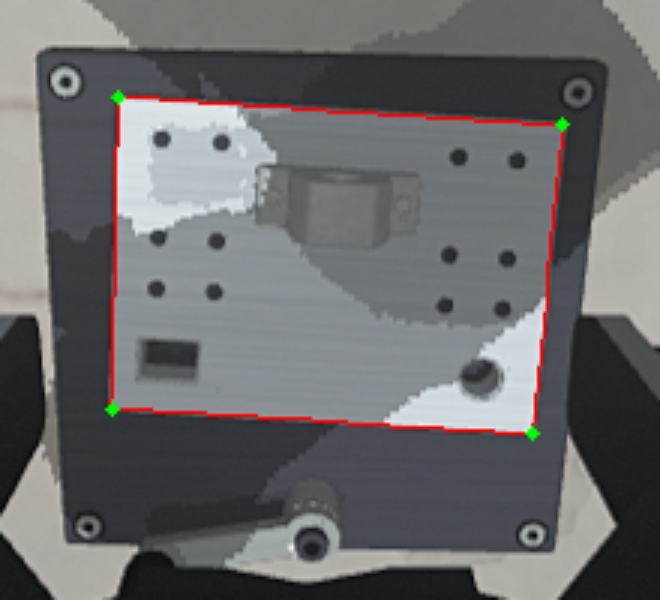

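Run:
```python
from h import *
f=np.load('w1.npz'); K,T=f['K'],f['T']
px=lambda a,b:(a/3+220-.33,b/3+140-.33)
S=np.array([ray(K,T,*px(*p),.016)[:2] for p in [(65,81),(578,93),(88,527),(532,535)]])
D=np.array([ray(K,T,*px(*p),.016)[:2] for p in [(39,50),(608,62),(66,542),(553,551)]])
for A in (S,D):
    ex=(A[2]+A[3]-A[0]-A[1])/2; ey=(A[1]+A[3]-A[0]-A[2])/2; print(A.mean(0),np.linalg.norm(ex),np.linalg.norm(ey),np.arctan2(ex[1],ex[0]),np.arctan2(-ey[0],ey[1]))
yaw=np.mean([np.arctan2((a:=(A[2]+A[3]-A[0]-A[1]))[1],a[0]) for A in (S,D)]+[np.arctan2(-(a:=(A[1]+A[3]-A[0]-A[2]))[0],a[1]) for A in (S,D)])
Rb=np.array([[np.cos(yaw),-np.sin(yaw)],[np.sin(yaw),np.cos(yaw)]]); c=(S.mean(0)+D.mean(0))/2-Rb@[.0075,0]; print('base',c,yaw)
np.savez('base.npz',c=c,R=Rb,yaw=yaw)
tb=lambda p:(Rb.T@(p[:2]-c))*1000
q=[(256.7,275.5),(258.8,171.8),(406.9,181.5),(397.4,284.3)]
P=[tb(ray(K,T,*p,z)) for p,z in zip(q,(.0415,.030,.030,.0415))]; print('BR FR FL BL',np.round(P,1))
print('holes top mouth L,R',tb(ray(K,T,380.1,265.5,.0395)),tb(ray(K,T,275.8,259.4,.0395)))
print('postTop',[tb(ray(K,T,323.4,321.4,z)) for z in (.04,.05)])
d=f['d']; print('depthz',[ (T@np.append(np.linalg.inv(K)@[u,v,1]*d[v,u],1))[2].round(4) for u,v in [(262,200),(390,278),(262,268),(240,200),(240,300),(400,300),(324,322)]])
```

```text
[0.52339269 0.07291764] 0.17963519074939807 0.17850159424334514 -0.21467308080140454 -0.21520773634547333
[0.52172628 0.07348961] 0.19768969251495486 0.19649882747598982 -0.2168613809286207 -0.21428173142145823
base [0.51523257 0.0748056 ] -0.2152559823742392
BR FR FL BL [[ 30.  -72. ]
 [-79.  -68.4]
 [-72.4  80.4]
 [ 37.1  77.8]]
holes top mouth L,R [16.43628723 58.15532571] [ 11.82911516 -51.77290889]
postTop [array([ 8.62794101e+01, -6.59568671e-02]), array([78.54720156, -0.29474981])]
depthz [np.float64(0.0326), np.float64(0.0415), np.float64(0.0398), np.float64(0.0162), np.float64(0.016), np.float64(0.0166), np.float64(0.0442)]
```

Request:
drive_tool(
  deltas="-1 0.037 0.01 0 1.2; -1 0.037 0.01 0.03 1.2; -1 0.037 0.01 0.06 1.2; -1 0.037 0.01 0.09 1.2; -1 0.037 0.01 0.12 1.2; -1 0.037 0.01 0.14 1.2; -1 0.037 0.01 0.155 1.2; -1 0.037 0.01 0.165 1.2; -1 0.037 0.01 0.170 1.2; -1 0.037 0.01 0.170 1.2",
)

```text
time: 2.65
tool_pos: [0.418, 0.0979, 0.0292]
tcp_rot: [-0.001, 0.109, 0.994, -0.0]
contact_force: [0.1, 0.9, 0.1]
grip_width: 0.0855
finger_force: 0.0
```

```bash
cat > st.py <<'E'
from h import *
b=np.load('base.npz'); o=ctrl.get_obs(); q=o['tcp_rot']; Rt=R.from_quat(np.array(q)[[1,2,3,0]]).as_matrix()
print('t',o['time'],'base mm',((b['R'].T@(o['tool_pos'][:2]-b['c']))*1000).round(1),'z',o['tool_pos'][2].round(4),'yaw rel',(np.arctan2(-Rt[0,1],Rt[1,1])-b['yaw']).round(4),'F base',(b['R'].T@o['contact_force'][:2]).round(1),o['contact_force'][2].round(1))
E
python3 st.py
python3 - <<'E'
from h import *
K,T=cam('wrist'); im,d=ctrl.get_image('wrist'); cv2.imwrite('pics/w2.png',im); np.savez('w2.npz',K=K,T=T,d=d,im=im)
E
```

```text
t 2.65 base mm [-99.9   1.8] z 0.0292 yaw rel -0.0022 F base [-0.1  0.9] 0.1
```

View pics/w2.png

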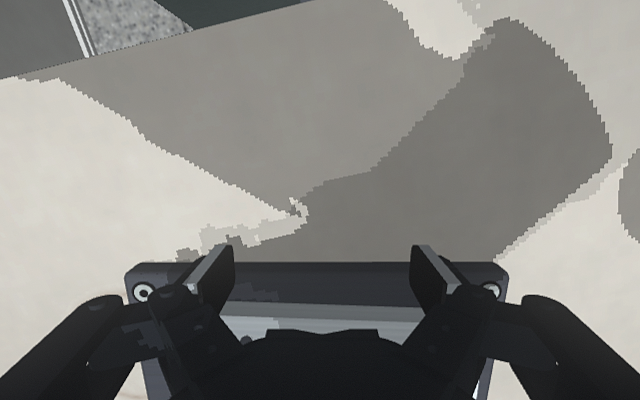

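Request:
drive_tool(
  deltas="-1 -0.004 0 0 0; -1 -0.007 0 0 0; -1 -0.009 0 0 0; -1 -0.011 0 0 0; -1 -0.013 0 0 0; -1 -0.015 0 0 0; -1 -0.017 0 0 0; -1 -0.019 0 0 0; -1 -0.02 0 0 0; -1 -0.02 0 0 0",
)

```text
time: 3.53
tool_pos: [0.4367, 0.0941, 0.0291]
tcp_rot: [-0.002, 0.108, 0.994, -0.001]
contact_force: [-5.2, 1.0, 2.6]
grip_width: 0.0851
finger_force: 2.3
```

```bash
python3 st.py
```

```text
t 3.5333 base mm [-80.8   2.1] z 0.0291 yaw rel -0.0015 F base [-5.3 -0.1] 2.6
```

Request:
drive_tool(
  deltas="-1 0.006 0 0 0; -1 0.01 0 0 0; -1 0.01 0 -0.03 0; -1 0.01 0 -0.07 0; -1 0 0 -0.11 0; -1 -0.01 0 -0.14 0; -1 -0.018 0 -0.17 0; -1 -0.018 0 -0.17 0; -1 -0.018 0 -0.17 0; -1 -0.018 0 -0.17 0",
)

```text
time: 4.37
tool_pos: [0.4553, 0.0911, 0.1991]
tcp_rot: [-0.0, 0.108, 0.994, 0.0]
contact_force: [0.7, -0.1, -0.6]
grip_width: 0.0859
finger_force: 0.0
```

```bash
cat > look.py <<'E'
from meas import *
import sys
b=np.load('base.npz'); tag=sys.argv[1]; seated=len(sys.argv)>2
K,T=cam('wrist'); im,d=ctrl.get_image('wrist'); g=cv2.cvtColor(im,cv2.COLOR_BGR2GRAY)
# deck outline region from known base pose
co=[proj(K,T,np.append(b['c']+b['R']@np.array(p)/1000,.016)) for p in [(-90,-97),(-90,97),(66,97),(66,-97)]]
roi=np.zeros_like(g); cv2.fillConvexPoly(roi,np.array(co).round().astype(int),255)
m=((g>95)&(roi>0)).astype(np.uint8)*255; m=cv2.morphologyEx(m,cv2.MORPH_OPEN,np.ones((3,3)))
m=cv2.morphologyEx(m,cv2.MORPH_CLOSE,np.ones((5,5))); q,c=quad(m)
tb=lambda p:(b['R'].T@(p[:2]-b['c']))*1000
n=[tb(ray(K,T,*p,.03)) for p in q]
for p,w in zip(q,n):
    z=.03 if seated or w[0]<-30 else .0415
    print(p.round(1),tb(ray(K,T,*p,z)).round(1))
for k,r in [('L',(55,)),('R',(-55,))]:
    u0,v0=proj(K,T,np.append(b['c']+b['R']@np.array([.025,r[0]/1000]),.038)); x0,y0=int(u0)-22,int(v0)-20; s=g[y0:y0+40,x0:x0+44]
    mm=((s<0.55*np.median(s))).astype(np.uint8); nc,lab,stt,cen=cv2.connectedComponentsWithStats(mm)
    for i in range(1,nc):
        if 25<stt[i,4]<400: print('dark',k,(cen[i]+[x0,y0]).round(1),stt[i,4],tb(ray(K,T,*(cen[i]+[x0,y0]),.03 if seated else .0395)).round(1))
v=im.copy(); cv2.drawContours(v,[c],-1,(0,0,255),1); cv2.imwrite(f'pics/{tag}.png',cv2.resize(v[140:340,220:440],None,fx=3,fy=3))
E
python3 st.py; python3 look.py l2
```

```text
t 4.3667 base mm [-62.    3.1] z 0.1991 yaw rel -0.0008 F base [0.7 0. ] -0.6
[248.6 180. ] [-71.2 -69.5]
[396.3 180. ] [-71.2  79.3]
[393.7 284.2] [39.8 81. ]
[252.9 282.5] [ 37.7 -69.3]
dark L [374.1 264. ] 60 [17.  59.4]
dark L [368.4 287. ] 219 [44.4 54.5]
dark R [271.8 263.5] 104 [ 16.4 -48.5]
```

View pics/l2.png

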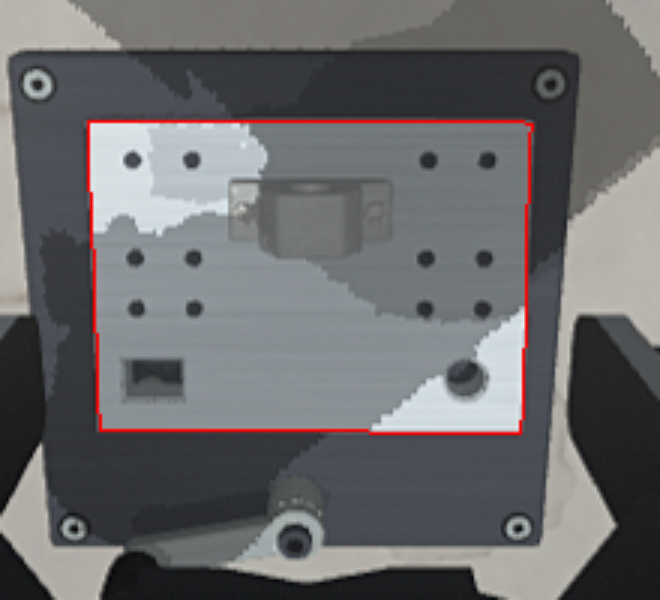

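Request:
drive_tool(
  deltas="1 -0.02 0.04 0 0; 1 -0.042 0.08 0 0; 1 -0.042 0.117 0 0; 1 -0.042 0.117 0.02 0; 1 -0.042 0.117 0.05 0; 1 -0.042 0.117 0.08 0; 1 -0.042 0.117 0.11 0; 1 -0.042 0.117 0.14 0; 1 -0.042 0.117 0.153 0; 1 -0.042 0.117 0.153 0",
)

```text
time: 5.25
tool_pos: [0.5185, 0.1945, 0.0417]
tcp_rot: [-0.004, 0.108, 0.994, -0.003]
contact_force: [-0.5, -1.0, -0.2]
grip_width: 0.0001
finger_force: 0.0
```

```bash
python3 st.py
python3 - <<'E'
from h import *
im,d=ctrl.get_image('scene'); cv2.imwrite('pics/s3.png',cv2.resize(im[150:310,230:430],None,fx=3,fy=3))
E
```

```text
t 5.25 base mm [-22.4 117.6] z 0.0417 yaw rel -0.0011 F base [-0.3 -1.1] -0.2
```

View pics/s3.png

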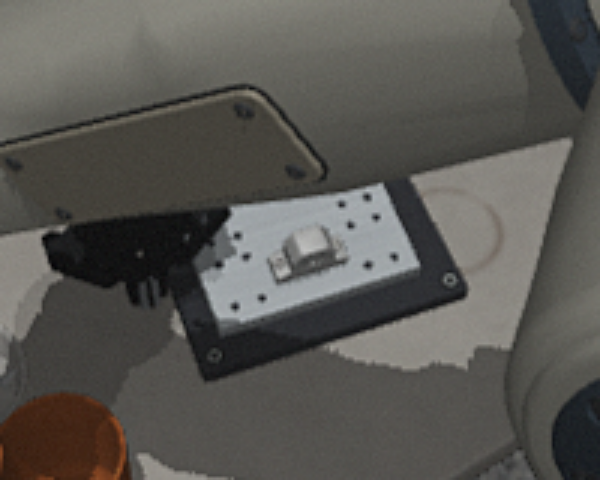

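Request:
drive_tool(
  deltas="1 0 -0.006 0 0; 1 0 -0.012 0 0; 1 0 -0.016 0 0; 1 0 -0.018 0 0; 1 0 -0.019 0 0; 1 0 -0.02 0 0; 1 0 -0.021 0 0; 1 0 -0.022 0 0; 1 0 -0.022 0 0; 1 0 -0.022 0 0",
)

```text
time: 6.13
tool_pos: [0.5172, 0.1748, 0.0466]
tcp_rot: [-0.0, 0.108, 0.994, -0.0]
contact_force: [0.4, 0.7, -0.1]
grip_width: -0.0004
finger_force: 0.0
```

```bash
python3 st.py
```

```text
t 6.1333 base mm [-19.4  98.1] z 0.0466 yaw rel -0.0008 F base [0.2 0.8] -0.1
```

Request:
drive_tool(
  deltas="1 0 -0.001 0 0; 1 0 -0.0015 0 0; 1 0 -0.002 0 0; 1 0 -0.0025 0 0; 1 0 -0.003 0 0; 1 0 -0.0035 0 0; 1 0 -0.004 0 0; 1 0 -0.0045 0 0; 1 0 -0.005 0 0; 1 0 -0.005 0 0",
)

```text
time: 6.97
tool_pos: [0.5161, 0.1698, 0.0466]
tcp_rot: [-0.0, 0.108, 0.994, 0.0]
contact_force: [-0.3, -0.6, -0.7]
grip_width: 0.0002
finger_force: 0.0
```

```bash
python3 st.py
```

```text
t 6.9667 base mm [-19.4  93. ] z 0.0466 yaw rel -0.0008 F base [-0.2 -0.6] -0.7
```

Request:
drive_tool(
  deltas="1 0 -0.001 0 0; 1 0 -0.0015 0 0; 1 0 -0.002 0 0; 1 0 -0.0025 0 0; 1 0 -0.003 0 0; 1 0 -0.0035 0 0; 1 0 -0.004 0 0; 1 0 -0.0045 0 0; 1 0 -0.005 0 0; 1 0 -0.005 0 0",
)

```text
time: 7.8
tool_pos: [0.5151, 0.1649, 0.0467]
tcp_rot: [0.0, 0.108, 0.994, 0.0]
contact_force: [1.3, 3.6, -1.0]
grip_width: 0.0
finger_force: 1.6
```

```bash
python3 st.py
```

```text
t 7.8 base mm [-19.3  88. ] z 0.0467 yaw rel -0.0008 F base [0.5 3.8] -1.0
```

Request:
drive_tool(
  deltas="1 0 0.003 0 0; 1 0 0.006 0 0; 1 0 0.006 -0.03 0; 1 0 0.006 -0.06 0; 1 0 0.006 -0.1 0; 1 0.02 -0.02 -0.13 0; 1 0.042 -0.05 -0.153 0; 1 0.042 -0.085 -0.153 0; 1 0.042 -0.085 -0.153 0; 1 0.042 -0.085 -0.153 0",
)

```text
time: 8.63
tool_pos: [0.4551, 0.0895, 0.2003]
tcp_rot: [0.0, 0.109, 0.994, 0.0]
contact_force: [0.1, 0.4, 0.4]
grip_width: -0.0003
finger_force: 0.0
```

```bash
python3 st.py; python3 look.py l3
```

```text
t 8.6333 base mm [-61.9   1.5] z 0.2003 yaw rel -0.0026 F base [-0.   0.4] 0.4
[250.3 280.1] [ 35.8 -73.9]
[246.3 178.5] [-72.3 -73.6]
[393.4 180.3] [-70.3  75.1]
[390.6 280.1] [36.1 76. ]
dark L [371.3 262.8] 54 [16.7 54.9]
dark R [269.3 261.9] 95 [ 15.5 -53. ]
```

Request:
drive_tool(
  deltas="-1 0.02 -0.001 0 0; -1 0.034 -0.001 0 0; -1 0.034 -0.001 0.03 0; -1 0.034 -0.001 0.06 0; -1 0.034 -0.001 0.09 0; -1 0.034 -0.001 0.12 0; -1 0.034 -0.001 0.145 0; -1 0.034 -0.001 0.16 0; -1 0.034 -0.001 0.17 0; -1 0.034 -0.001 0.17 0",
)

```text
time: 9.52
tool_pos: [0.4207, 0.0968, 0.0267]
tcp_rot: [-0.003, 0.108, 0.994, -0.002]
contact_force: [-1.0, -0.1, -0.8]
grip_width: 0.0857
finger_force: 0.0
```

Request:
drive_tool(
  deltas="-1 -0.005 0 0 0; -1 -0.01 0 0 0; -1 -0.014 0 0 0; -1 -0.016 0 0 0; -1 -0.018 0 0 0; -1 -0.02 0 0 0; -1 -0.022 0 0 0; -1 -0.023 0 0 0; -1 -0.024 0 0 0; -1 -0.024 0 0 0",
)

```text
time: 10.35
tool_pos: [0.4453, 0.0919, 0.0299]
tcp_rot: [-0.001, 0.108, 0.994, -0.0]
contact_force: [-5.0, 1.3, 3.5]
grip_width: 0.0853
finger_force: 2.3
```

```bash
python3 st.py
```

```text
t 10.35 base mm [-72.    1.7] z 0.0299 yaw rel -0.0016 F base [-5.1  0.2] 3.5
```

Continue another 6 mm slowly.

Request:
drive_tool(
  deltas="-1 -0.001 0 0 0; -1 -0.002 0 0 0; -1 -0.003 0 0 0; -1 -0.0035 0 0 0; -1 -0.004 0 0 0; -1 -0.0045 0 0 0; -1 -0.005 0 0 0; -1 -0.0055 0 0 0; -1 -0.006 0 0 0; -1 -0.006 0 0 0",
)

```text
time: 11.18
tool_pos: [0.4518, 0.0909, 0.0296]
tcp_rot: [0.0, 0.108, 0.994, 0.0]
contact_force: [0.0, 0.4, -0.0]
grip_width: 0.0853
finger_force: 0.0
```

```bash
python3 st.py
```

```text
t 11.1833 base mm [-65.4   2.1] z 0.0296 yaw rel -0.0008 F base [-0.1  0.4] -0.0
```

Request:
drive_tool(
  deltas="-1 0.006 0 0 0; -1 0.012 0 0 0; -1 0.014 0 -0.03 0; -1 0.014 0 -0.07 0; -1 0.01 0 -0.11 0; -1 0.003 0 -0.14 0; -1 0.003 0 -0.17 0; -1 0.003 0 -0.17 0; -1 0.003 0 -0.17 0; -1 0.003 0 -0.17 0",
)

```text
time: 12.02
tool_pos: [0.4479, 0.0915, 0.199]
tcp_rot: [-0.001, 0.108, 0.994, 0.0]
contact_force: [-0.8, -0.0, -0.5]
grip_width: 0.0855
finger_force: 0.0
```

```bash
python3 st.py; python3 look.py l4 s
```

```text
t 12.0167 base mm [-69.4   2. ] z 0.199 yaw rel -0.0007 F base [-0.7 -0.2] -0.5
[252.9 295.7] [ 53.7 -74.4]
[245.9 198.8] [-59.2 -74.7]
[390.6 204.5] [-53.1  73.9]
[386.4 297.5] [56.  75.9]
dark L [389.4 277.5] 164 [30.8 77.7]
dark L [355.8 260.4] 26 [10.1 40. ]
dark L [368.7 281.8] 60 [36.2 55.1]
dark R [247.6 276.9] 245 [ 30.1 -78.8]
```

View pics/l4.png

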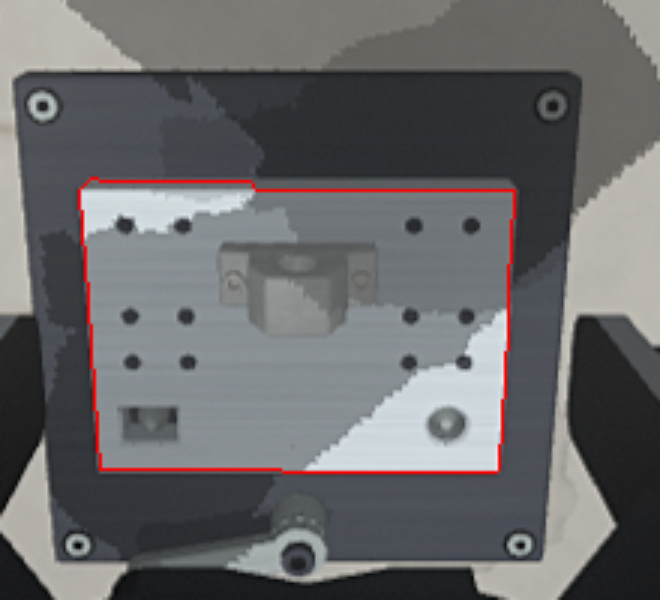

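Run:
```python
from h import *
K,T=cam('wrist'); _,d=ctrl.get_image('wrist'); b=np.load('base.npz')
v,u=np.mgrid[160:340,220:440]; Z=d[v,u]; P=(np.stack([(u-K[0,2])/K[0,0]*Z,(v-K[1,2])/K[1,1]*Z,Z],-1))@T[:3,:3].T+T[:3,3]
B=(P[...,:2]-b['c'])@b['R']*1000
for x,y in [(-48,-50),(-48,50),(0,-50),(0,50),(50,-65),(50,65),(50,0),(-75,0),(36,-55),(36,55),(-80,60)]:
    m=(abs(B[...,0]-x)<4)&(abs(B[...,1]-y)<4); print(x,y,np.median(P[m][:,2]).round(4))
m=(P[...,2]>.055)&(B[...,0]>60); print('knob px',m.sum(),P[m].mean(0) if m.any() else '', B[m].mean(0) if m.any() else '')
m=(P[...,2]>.033)&(P[...,2]<.05)&(B[...,0]>65)&(B[...,1]<-15); print('bar',m.sum(),B[m].mean(0),np.polyfit(B[m][:,1],B[m][:,0],1))
```

```text
-48 -50 0.03
-48 50 0.0298
0 -50 0.0299
0 50 0.0301
50 -65 0.0301
50 65 0.0298
50 0 0.0298
-75 0 0.0158
36 -55 0.026
36 55 0.0264
-80 60 0.016
knob px 2 [ 0.58572814 -0.00484312  0.05551124] [ 85.88142288 -62.75289338]
bar 337 [ 85.65620398 -36.6356488 ] [-0.09457359 82.19143906]
```

Request:
drive_tool(
  deltas="1 -0.03 -0.014 0 6; 1 -0.06 -0.028 0 12; 1 -0.09 -0.042 0 18; 1 -0.12 -0.056 0 24; 1 -0.15 -0.07 0 30; 1 -0.182 -0.0835 0 36; 1 -0.182 -0.0835 0 42; 1 -0.182 -0.0835 0 45; 1 -0.182 -0.0835 0.03 45; 1 -0.182 -0.0835 0.05 45",
)

```text
time: 12.95
tool_pos: [0.6081, -0.0291, 0.147]
tcp_rot: [-0.001, 0.48, 0.877, -0.0]
contact_force: [-0.7, -0.4, -1.6]
grip_width: -0.0002
finger_force: 0.0
```

```bash
python3 st.py
python3 - <<'E'
from h import *
print(ctrl.get_obs()['joint_pos'].round(2))
K,T=cam('wrist'); im,d=ctrl.get_image('wrist'); cv2.imwrite('pics/w5.png',im); b=np.load('base.npz')
v,u=np.mgrid[0:400,0:640]; Z=d; P=(np.stack([(u-K[0,2])/K[0,0]*Z,(v-K[1,2])/K[1,1]*Z,Z],-1))@T[:3,:3].T+T[:3,3]
B=(P[...,:2]-b['c'])@b['R']*1000
m=(Z>0)&(abs(P[...,2]-.064)<.003)&(abs(B[...,0]-90)<30)&(abs(B[...,1]+60)<25); print('knob top',m.sum(),B[m].mean(0) if m.any() else '',np.median(B[m],0),B[m].min(0),B[m].max(0))
E
```

```text
t 12.95 base mm [112.9 -81.7] z 0.147 yaw rel -0.7872 F base [-0.6 -0.6] -1.6
[ 0.21  0.42  0.07 -0.   -1.23 -2.78]
knob top 546 [ 95.074087  -58.6584425] [ 95.06598371 -58.52956134] [ 86.12972272 -68.23073049] [104.58018452 -49.60094195]
```

View pics/w5.png

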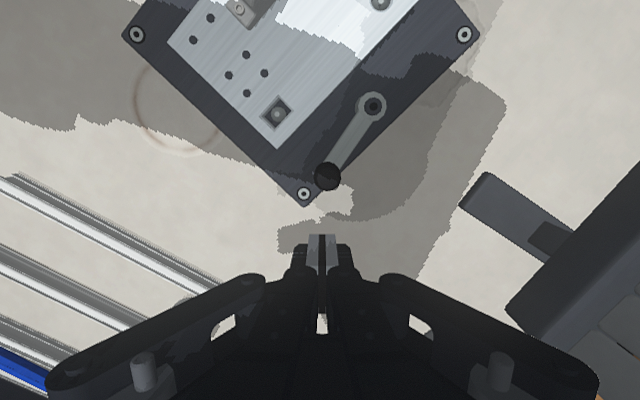

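Request:
drive_tool(
  deltas="1 0 0.001 0.02 0; 1 0 0.002 0.04 0; 1 0 0.003 0.055 0; 1 0 0.003 0.065 0; 1 0 0.003 0.072 0; 1 0 0.003 0.077 0; 1 0 0.003 0.08 0; 1 0 0.003 0.08 0; 1 0 0.003 0.08 0; 1 0 0.003 0.08 0",
)

```text
time: 13.83
tool_pos: [0.6117, -0.0274, 0.0705]
tcp_rot: [0.001, 0.48, 0.877, 0.0]
contact_force: [-1.6, -0.1, -0.2]
grip_width: 0.0002
finger_force: 0.0
```

```bash
python3 st.py
```

```text
t 13.8333 base mm [116.  -79.3] z 0.0705 yaw rel -0.7861 F base [-1.5 -0.4] -0.2
```

Request:
drive_tool(
  deltas="1 0.004 -0.001 0.003 0; 1 0.008 -0.003 0.003 0; 1 0.012 -0.006 0.003 0; 1 0.0155 -0.009 0.003 0; 1 0.02 -0.013 0.003 0; 1 0.025 -0.017 0.003 0; 1 0.03 -0.0195 0.003 0; 1 0.036 -0.022 0.003 0; 1 0.041 -0.024 0.003 0; 1 0.0465 -0.0255 0.003 0",
)

```text
time: 14.67
tool_pos: [0.5635, -0.0031, 0.0665]
tcp_rot: [-0.0, 0.48, 0.877, -0.001]
contact_force: [-0.8, -4.6, -0.7]
grip_width: -0.0001
finger_force: 1.9
```

```bash
python3 st.py
```

```text
t 14.6667 base mm [ 63.8 -65.8] z 0.0665 yaw rel -0.7863 F base [ 0.2 -4.7] -0.7
```

Request:
drive_tool(
  deltas="1 0.006 -0.0005 0 0; 1 0.012 -0.0008 0 0; 1 0.018 -0.0007 0 0; 1 0.024 0.0005 0 0; 1 0.03 0.0022 0 0; 1 0.035 0.004 0 0; 1 0.039 0.006 0 0; 1 0.043 0.0085 0 0; 1 0.046 0.0105 0 0; 1 0.048 0.012 0 0",
)

```text
time: 15.5
tool_pos: [0.549, 0.0454, 0.0666]
tcp_rot: [-0.0, 0.48, 0.877, 0.0]
contact_force: [-0.7, -3.1, 0.7]
grip_width: -0.0001
finger_force: 1.2
```

```bash
python3 st.py
```

```text
t 15.5 base mm [ 39.2 -21.5] z 0.0666 yaw rel -0.7859 F base [-0.1 -3.2] 0.7
```

Request:
drive_tool(
  deltas="1 0.001 0.001 0 0; 1 0.002 0.002 0 0; 1 0.003 0.003 0 0; 1 0.004 0.004 0 0; 1 0.005 0.0045 0 0; 1 0.0055 0.005 0 0; 1 0.006 0.0055 0 0; 1 0.0065 0.006 0 0; 1 0.007 0.0065 0 0; 1 0.0075 0.0065 0 0",
)

```text
time: 16.33
tool_pos: [0.55, 0.0509, 0.0666]
tcp_rot: [0.001, 0.48, 0.877, -0.003]
contact_force: [3.8, -17.6, -0.7]
grip_width: -0.0001
finger_force: 8.8
```

```bash
python3 st.py
```

```text
t 16.3333 base mm [ 39.1 -16. ] z 0.0666 yaw rel -0.7857 F base [  7.5 -16.4] -0.7
```

Request:
drive_tool(
  deltas="1 -0.006 -0.002 0 0; 1 -0.014 -0.002 0 0; 1 -0.02 -0.002 0 0; 1 -0.02 -0.002 -0.03 0; 1 -0.02 -0.002 -0.06 0; 1 -0.025 0 -0.1 0; 1 -0.035 0 -0.12 0; 1 -0.045 0 -0.12 0; 1 -0.045 0 -0.12 0; 1 -0.045 0 -0.12 0",
)

```text
time: 17.17
tool_pos: [0.5746, 0.0169, 0.186]
tcp_rot: [-0.001, 0.48, 0.877, 0.0]
contact_force: [0.1, 0.1, -0.8]
grip_width: -0.0001
finger_force: 0.0
```

```bash
python3 st.py
python3 - <<'E'
from h import *
K,T=cam('wrist'); im,d=ctrl.get_image('wrist'); cv2.imwrite('pics/w6.png',im); b=np.load('base.npz')
v,u=np.mgrid[0:400,0:640]; Z=d; P=(np.stack([(u-K[0,2])/K[0,0]*Z,(v-K[1,2])/K[1,1]*Z,Z],-1))@T[:3,:3].T+T[:3,3]
B=(P[...,:2]-b['c'])@b['R']*1000
m=(Z>0)&(abs(P[...,2]-.064)<.0025)&(abs(B[...,0]-30)<28)&(abs(B[...,1])<40); k=np.median(B[m],0); print('knob',m.sum(),k,'theta',np.arctan2(84-k[0],-k[1]))
for x,y in [(-48,-50),(-48,50),(0,-50),(0,50),(50,-65),(50,65)]:
    m=(abs(B[...,0]-x)<4)&(abs(B[...,1]-y)<4)&(P[...,2]<.05); print(x,y,np.median(P[m][:,2]).round(4))
E
```

```text
t 17.1667 base mm [ 70.3 -43.9] z 0.186 yaw rel -0.7872 F base [0.1 0.1] -0.8
knob 426 [24.03379985  0.07162535] theta 1.571990754917574
-48 -50 0.0299
-48 50 0.0299
0 -50 0.0299
0 50 0.0299
50 -65 0.0299
50 65 0.03
```

View pics/w6.png

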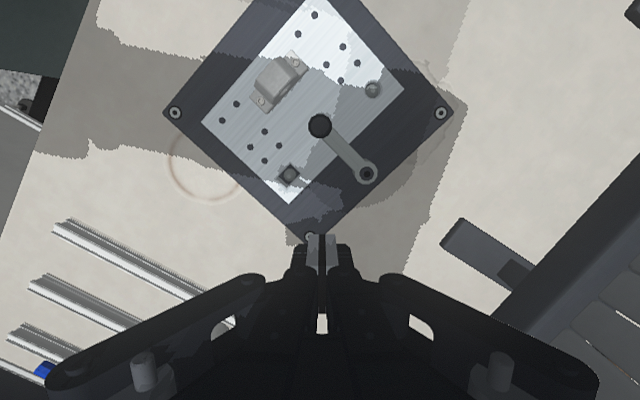

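The picture shows the plate flat with dowels in both holes (round 373,89; slot 288,174), and the keeper bar lying over its back edge with the knob at (320,126). The arm is clear.

```bash
python3 -c "from plant import ctrl; print(ctrl.finish_job())"
```

```text
the job is handed in; nothing more can be done
None
```

The job is handed in: the plate lies flat over both dowels (top face 30 mm above the table at all six points checked), the keeper measures 1.57 rad over it, the arm is clear, and the arm came near none of the bystanders, though I did not re-measure them at the end.

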